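Scrub a slanted sample jar with a long brush

ROBOT

A 6-joint arm with a two-finger parallel gripper is mounted at the origin on the work surface. World frame = base frame: x ahead of the robot, y to its left, z up, the work surface at z = 0. Lengths are in m, angles in rad, forces in N, time in s.
With the tool pointing down it reaches from about 0.275 to 1 m from the base axis. Payload 8.4 kg.
Tool frame: the origin (TCP) lies on the centre line of the jaws, within the pads' length; the fingertips stand 17 mm ahead of it and the grasp point (between the pads) lies 2 mm behind it (bot.tcp_to_tips is the z of the fingertips in the tool frame, in m); z points along the fingers, y is the line along which they close (so a half turn about z gives the same grasp; the last joint's range is limited). The gripper opens to 85 mm and grips with 20 to 120 N. Pads are 22 mm wide; open, the fingers measure 114 mm over their backs; the gripper's body (76 mm by 85 mm) begins 54 mm behind the grasp point. The pads swing forward as they close: fully open they stand 13 mm farther back than shut.
Start: joints at [1.136, 0.353, 1.633, -0, 1.155, -0.002], TCP at [0.262, 0.567, 0.248] pointing down, gripper open.
Joint ranges: [-2.63, 2.63], [-0.92, 2.1], [0.06, 2.66], [-1.3, 4.44], [0, 2.69], [-3.02, 3.02]. Speed limits (rad/s): [2.22, 2.22, 2.79, 3.14, 3.14, 3.14].

INTERFACE

Orientations are given as a unit quaternion [x, y, z, w].
In Python, from workcell import bot, hand, kinematics, get_obs, vision, hand_in gives the robot as it stands. The module is installed in compiled form; this text tells all that it offers. Calls block until the motion is done:
- bot.reach(position, orientation): joint-space move of the TCP to a pose.
- bot.servo_line(position, ori=None, velocity=0.15): straight line of the TCP; ori=None keeps the orientation; velocity is the mean speed in m/s.
- bot.goto_joints(angles): joint-space move.
- hand.move_gripper(opening, strength=None): finger opening in m; strength is the grip in N (None keeps the last); returns when the fingers have stopped.
- bot.dwell(seconds).
- kinematics.solve_ik(position, orientation): joint angles nearest the present ones, or None.
- get_obs(): the state.
- vision.read_camera(name): name is "scene" or "side" or "wrist"; returns a dict with "frame" (420x560x3 uint8, red, green, blue), "intrinsics" (3x3 intrinsics, pixels), "view" (4x4, takes a point from world to camera coordinates). Camera axes: x right, y down, z forward; pixel columns grow to the right and rows downward; lengths in m; the calibration is good to about 2 mm. A picture is of the moment at which its call begins. There is no depth.
A pose or a line that the arm cannot do raises bot.IKError and nothing moves.
- hand_in(): hands the job in; it is judged then, once.
The state is a dict: "time_s": time; "joint_pos": joint angles; "joint_vel": joint speeds; "joint_efforts": joint torques, N m; "position": TCP position; "orientation": TCP orientation; "wrist_force": force on the tool from outside, world axes, zero at the start; "ft_torque": the same for the moment, N m; "gripper_width": finger opening in m; "grip_force": force on a finger pad.
Only numpy, scipy, OpenCV 4.12 (cv2) and the standard library are available. Lean on these libraries where they do the work, as an engineer would, in place of code of your own. Each camera call takes 0.05 s, during which the arm holds its last target. There are 200 camera calls.

TASK

Pull the long brush out of its sleeve, lay it across the two notches of the rest and let go, so that you can take it again by the handle end. Scrub the inside of the slanted jar with it in three strokes, each pressing the head gently on the jar's floor, and drawing it up until the head is near the mouth between strokes. Then lay the brush back across the rest and let go; do not disturb the tube rack, the bottle or the beaker.

Things in the scene. Friction and masses are not known exactly. Their poses are not given: they have to be found in the camera images.
- brush: Loose straight brush, 260 mm long, about 80 g. x: along it, to the head. Origin on its axis, mid-shaft. Round shaft, 16 mm diameter, x = -100 to 100 mm (black handle below 5, bare steel above); head of stiff pale bristles, 30 mm diameter, x = 100 to 160 mm, tapering at the tip. At the start it lies level in the sleeve, handle inside; the head and about 60 mm of shaft stand out.
- brush_tip (a point): End of the brush head, on the brush's axis, 160 mm from the brush's origin along x.
- sleeve: Fixed grey level channel, 150 mm long (x), 34 mm wide, 72 mm high, on a 170 x 90 x 6 mm foot; closed above, on the sides and at the back, open at its +x end. Channel 26 x 26 mm, its floor 42 mm above the bench, 146 mm deep. Origin on the bench under its centre.
- sleeve_mouth (a point): Middle of the sleeve's open end, 50 mm above the bench, at the height of the brush's axis; the sleeve's x axis points out of it, the way the brush is pulled.
- rest: Fixed dark steel brush rest: foot 110 (x) x 80 x 8 mm, two 90 degree V notches, 12 mm thick, at x = -40 and 40 mm. Notch bottoms 45 mm above the bench; arm ends 71 mm above it and 51 mm apart. A brush lies along the rest's x axis, either way round, its shaft in both notches. Origin on the bench under its centre.
- rest_axis (a point): Where the brush's origin should lie on the rest: midway between the notches, 56.3 mm above the bench, on the axis of a shaft lying in them. Axes as the rest's.
- stand: Fixed steel stand, foot 200 x 100 x 10 mm, that holds the jar slanted; the jar's mouth leans to the stand's +x. Origin on the bench under the centre of the foot.
- jar: White round plastic jar fixed in the stand, 171 mm long, outer diameter 50 mm, inner diameter 44 mm, floor 6 mm thick, inside 165 mm deep. Origin at the centre of its mouth, level with the rim, 146 mm above the bench. Its z axis is the jar's axis and points out of the mouth, rising 40 degrees above level towards the stand's +x; the inner floor is at z = -165 mm.
- tube_rack: Bystander: rack of capped tubes, 80 x 200 mm, 100 mm high. Origin under its centre.
- bottle: Bystander: closed white bottle, diameter 60 mm, 130 mm high. Origin under its centre.
- beaker: Bystander: open white beaker, diameter 64 mm, 75 mm high. Origin under its centre.
Not all that is in view belongs to the job. What is shaped like the rest but brown or purple is not meant.

How it is judged:
On the way, in this order (a step that is already met when the one before it is completed fails the run):
1. the brush lies across both notches of the rest, let go and still (x of brush in the frame of rest_axis between -0.035 and 0.035 m and y of brush in the frame of rest_axis between -0.008 and 0.008 m and z of brush in the frame of rest_axis between -0.008 and 0.008 m and angle between the x axis of brush and the x axis of rest, either way round below 0.1 rad and linear speed of brush below 0.03 m/s and contact force between the fingers and brush below 0.2 N), for 0.2 s.
2. the brush head presses on the jar's floor for the first time (tip within 6 mm of the floor, contact over 1 N) (x of brush_tip in the frame of jar between -0.02 and 0.02 m and y of brush_tip in the frame of jar between -0.02 and 0.02 m and z of brush_tip in the frame of jar below -0.159 m and contact force between brush and jar above 1 N), for 0.05 s.
3. the brush head is drawn up at least 80 mm from the floor (x of brush_tip in the frame of jar between -0.02 and 0.02 m and y of brush_tip in the frame of jar between -0.02 and 0.02 m and z of brush_tip in the frame of jar above -0.085 m), for 0.05 s.
4. the brush head presses on the jar's floor for the second time (tip within 6 mm of the floor, contact over 1 N) (all of step 2), for 0.05 s.
5. the brush head is drawn up at least 80 mm from the floor (all of step 3), for 0.05 s.
6. the brush head presses on the jar's floor for the third time (tip within 6 mm of the floor, contact over 1 N) (all of step 4), for 0.05 s.
At the end, for the whole second after the job is handed in: The brush, after its three strokes, lies across both notches of the rest, along it (within 0.1 rad, either way round), its origin within 35 mm of the middle of the rest along it and within 8 mm across and in height, still and let go (all of step 1); the robot touches nothing.
It fails at once if the tube_rack is pushed more than 20 mm or tipped (distance of tube_rack from where it was at the start of the episode above 0.02 m or angle between tube_rack's own z axis and vertical above 0.25 rad).
It fails at once if the bottle is pushed more than 20 mm or tipped (distance of bottle from where it was at the start of the episode above 0.02 m or angle between bottle's own z axis and vertical above 0.25 rad).
It fails at once if the beaker is pushed more than 20 mm or tipped (distance of beaker from where it was at the start of the episode above 0.02 m or angle between beaker's own z axis and vertical above 0.25 rad).
It fails at once if the brush is forced on the jar with more than 30 N (contact force between brush and jar above 30 N).
It also fails if it takes over 69 s, if anything falls off the work surface, if the arm or the gripper's body presses on something with over 40 N, if the wrist force passes 120 N, or if a joint passes its speed limit or range.

## Working session

There is one attempt and no reset: what is moved stays moved. The work goes in short steps, each a Python script; the robot and the scene stay as the last script left them, time stands still between calls to the robot, and variables do not carry over. Pictures are saved under pics/ and viewed, at most 10 in all, crops included, and the job is handed in when it is done.

```bash
mkdir -p pics; python3 - <<'E'
from workcell import *
import cv2,numpy as np,pickle
d={}
for n in ("scene","side","wrist"):
    c=vision.read_camera(n); d[n]=c
    cv2.imwrite(f"pics/{n}0.png",c["frame"][:,:,::-1])
    V=c["view"]; print(n,np.round(-V[:3,:3].T@V[:3,3],3),np.round(V[2,:3],2),c["intrinsics"][0,0])
pickle.dump(d,open("d0.pkl","wb"))
o=get_obs();print(o["time_s"],o["orientation"],o["wrist_force"])
E
```

```text
scene [1.141 0.785 1.325] [-0.35 -0.52 -0.78] 541.3727600942815
side [0.556 1.032 0.854] [ 0.06 -0.81 -0.58] 425.7943255254659
wrist [0.194 0.598 0.373] [ 0.26 -0.12 -0.96] 367.73156551637726
0.15 [ 2.14710580e-01  9.76677578e-01 -5.15055125e-04 -1.03824310e-04] [-0.57074171  0.25649544 -0.56907986]
```

View pics/scene0.png

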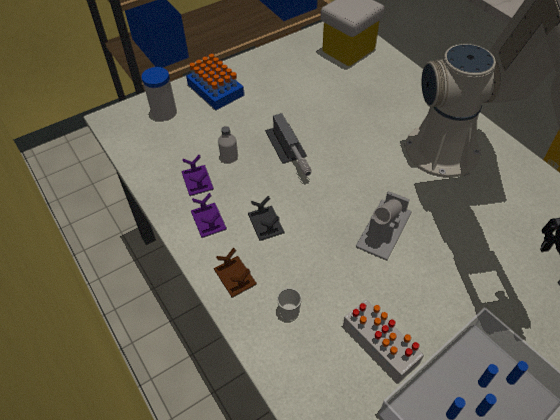

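View pics/side0.png

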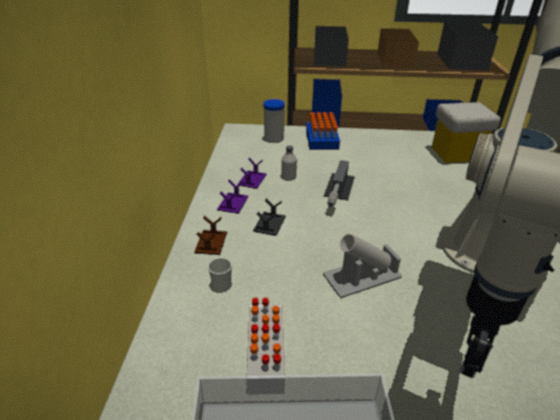

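The scene view shows the dark rest at (265,220), with look-alikes in purple at (197,178) and (207,217) and brown at (235,273). The sleeve is at (285,140) with the brush head at (303,170), and the jar in its stand is at (388,215). The bystanders are the bottle (228,145), beaker (289,304) and rack (382,338). I choose the dark grey one as the rest. In the side view it is at (270,217). I'll check it in a close crop.

```bash
cat > h.py <<'E'
import numpy as np,cv2,pickle
def ray(c,uv):
    K,V=c["intrinsics"],c["view"];R=V[:3,:3]
    d=R.T@np.linalg.inv(K)@[uv[0],uv[1],1];return -R.T@V[:3,3],d/np.linalg.norm(d)
def onz(c,uv,z):
    o,d=ray(c,uv);return o+d*(z-o[2])/d[2]
def proj(c,P):
    P=np.atleast_2d(P);q=(c["view"][:3,:3]@P.T).T+c["view"][:3,3];p=(c["intrinsics"]@q.T).T;return p[:,:2]/p[:,2:]
def tri(cs,uvs):
    A=np.zeros((3,3));b=np.zeros(3);L=[]
    for c,u in zip(cs,uvs):
        o,d=ray(c,u);M=np.eye(3)-np.outer(d,d);A+=M;b+=M@o;L.append((M,o))
    p=np.linalg.solve(A,b);return p,[round(float(np.linalg.norm(M@(p-o))),4) for M,o in L]
E
python3 - <<'E'
from h import *
d=pickle.load(open("d0.pkl","rb"))
s=d["scene"]["frame"][95:275,180:420,::-1]
cv2.imwrite("pics/c1.png",cv2.resize(s,None,fx=3.33,fy=3.33,interpolation=cv2.INTER_CUBIC))
for n,u in dict(rest=(265,222),p1=(197,180),p2=(207,219),br=(235,275),sleeve=(285,145),head=(303,172),stand=(385,235),beaker=(289,310),rack=(382,350),bottle=(228,158)).items(): print(n,onz(d["scene"],u,.01).round(3))
for u in ((270,225),(340,185),(362,275)): print(onz(d["side"],u,.01).round(3))
E
```

```text
rest [ 0.664 -0.071  0.01 ]
p1 [ 0.755 -0.336  0.01 ]
p2 [ 0.804 -0.18   0.01 ]
br [0.833 0.038 0.01 ]
sleeve [ 0.434 -0.309  0.01 ]
head [ 0.453 -0.173  0.01 ]
stand [0.395 0.17  0.01 ]
beaker [0.768 0.214 0.01 ]
rack [0.634 0.441 0.01 ]
bottle [ 0.624 -0.365  0.01 ]
[ 0.657 -0.056  0.01 ]
[ 0.421 -0.321  0.01 ]
[0.379 0.15  0.01 ]
```

View pics/c1.png

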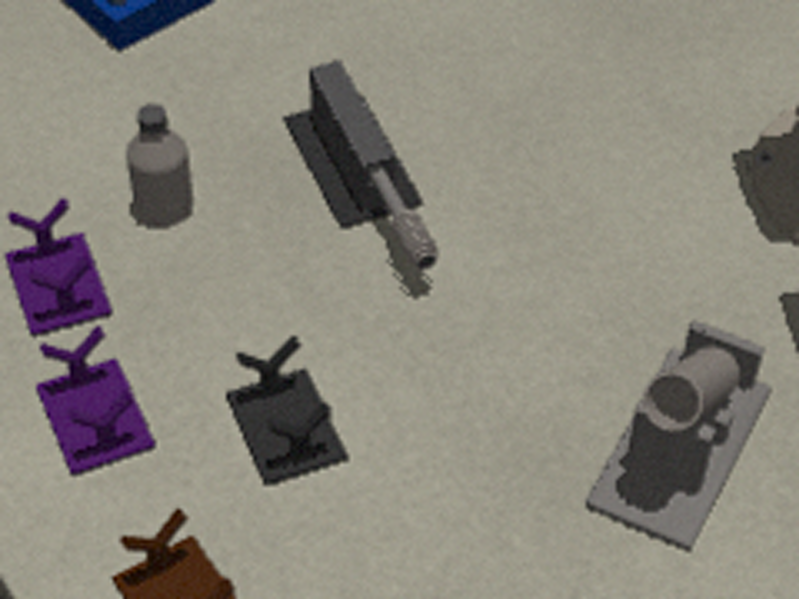

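The crop confirms the dark rest, with foot corners at crop (228,397), (265,483), (347,460) and (308,370). The brush head is at crop (415,240) and the jar mouth at crop (675,395), opening image-downwards. Next I'll take closer wrist views of the stand, the sleeve and the rest.

```bash
cat >> h.py <<'E'
from scipy.spatial.transform import Rotation as Rn
def quat(x,z):
    z=np.array(z,float);z/=np.linalg.norm(z);x=np.array(x,float);x-=z*(x@z);x/=np.linalg.norm(x)
    return Rn.from_matrix(np.c_[x,np.cross(z,x),z]).as_quat()
E
python3 - <<'E'
from workcell import *
from h import *
ims=[]
for i,T in enumerate([(.39,.17),(.53,-.17)]):
    b=np.arctan2(T[1],T[0]);x=np.array([-np.sin(b),np.cos(b),0])
    bot.reach(np.array([*T,.0])+.06*x+[0,0,.40],quat(x,[0,0,-1])); bot.dwell(.2)
    c=vision.read_camera("wrist");pickle.dump(c,open(f"w{i}.pkl","wb"))
    cv2.imwrite(f"pics/w{i}.png",cv2.resize(c["frame"][:,:,::-1],(800,600),interpolation=cv2.INTER_CUBIC))
print(get_obs()["time_s"],get_obs()["joint_pos"])
E
```

```text
3.525 [-2.04183099e-01  1.39886486e-01  1.57860670e+00  7.43864921e-05
  1.42275692e+00  1.04713431e-01]
```

View pics/w0.png

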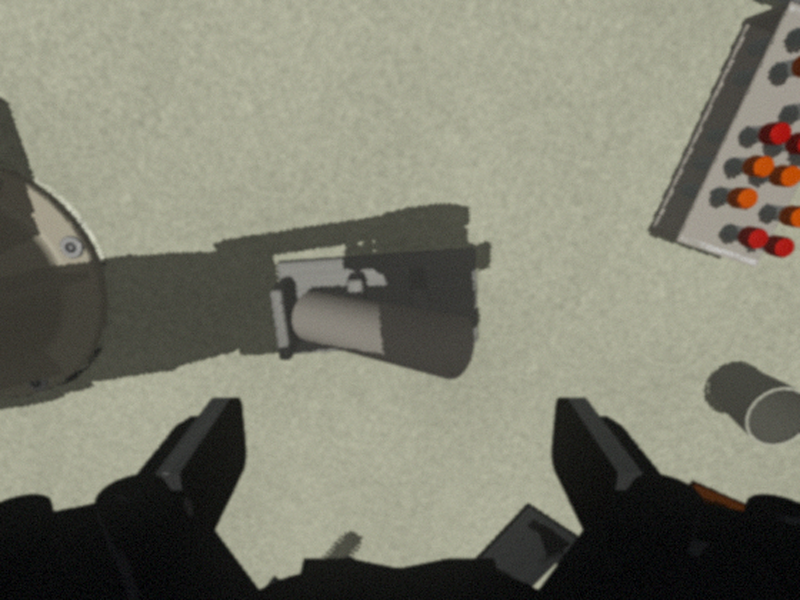

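View pics/w1.png

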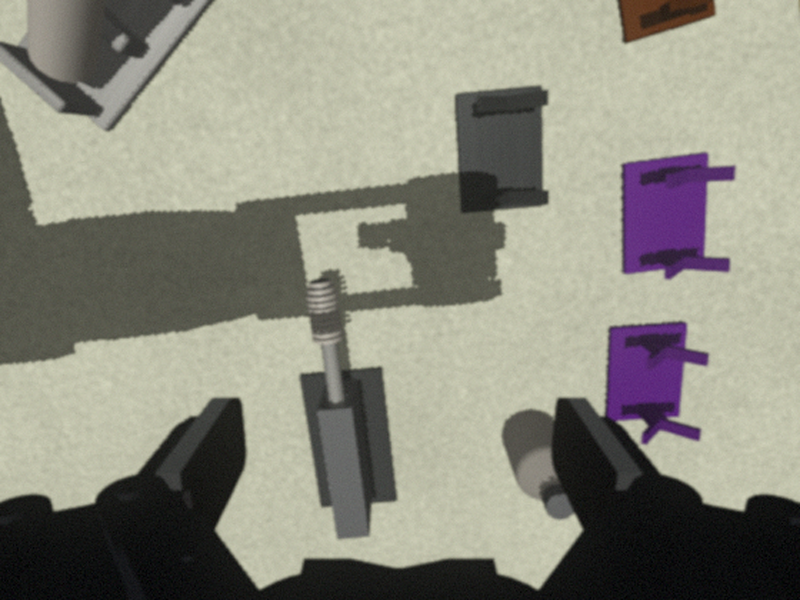

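w0 shows the jar in the gripper's shadow: body at (340,320), mouth towards (460,330), stand foot edge at (476,247). w1 shows the rest foot corners at (456,93), (543,87), (543,204) and (461,212), the brush head from (318,280) to (327,340), and the sleeve top from (336,406) to (353,535).

```bash
python3 - <<'E'
from h import *
d=pickle.load(open("d0.pkl","rb"));S=d["scene"];D=d["side"];w0,w1=[pickle.load(open(f"w{i}.pkl","rb")) for i in (0,1)]
def P(c,L,z,f=.7): return np.array([onz(c,np.array(u)*f,z) for u in L])
def rep(n,p):
    p=p[:,:2];print(n,p.round(4).tolist(),"sides",[round(float(np.linalg.norm(p[i]-p[i-1])),4) for i in range(len(p))],"ctr",p.mean(0).round(4))
rep("rest foot",P(w1,[(456,93),(543,87),(543,204),(461,212)],.008))
rep("sleeve foot",P(w1,[(301,374),(383,368),(397,499),(322,506)],.006))
rep("sleeve top",P(w1,[(319,408),(353,405),(370,535),(337,538)],.072))
rep("brush",P(w1,[(319,279),(327,341),(336,402)],.05))
cs=lambda L:np.array([np.array(u)/3.33+[180,95] for u in L])
rep("rest foot sc",P(S,cs([(228,397),(265,483),(347,460),(308,370)]),.008,1))
rep("sleeve top sc",P(S,cs([(310,70),(338,62),(397,155),(368,166)]),.072,1))
p=P(S,cs([(588,504),(690,546),(770,383)]),.01,1);rep("stand sc",p);print("stand ctr",(p[0]+p[2])/2)
# upscaled crops for the jar in scene & side
a=cv2.resize(S["frame"][180:265,350:420],None,fx=5.5,fy=5.5,interpolation=cv2.INTER_CUBIC)
b=cv2.resize(D["frame"][220:300,315:405],None,fx=5.0,fy=5.5,interpolation=cv2.INTER_CUBIC)
hh=max(a.shape[0],b.shape[0]);im=np.zeros((hh,a.shape[1]+b.shape[1],3),np.uint8)
im[:a.shape[0],:a.shape[1]]=a;im[:b.shape[0],a.shape[1]:]=b;print(a.shape,b.shape)
cv2.imwrite("pics/c2.png",cv2.convertScaleAbs(im[:,:,::-1],alpha=1.3))
E
```

```text
rest foot [[0.6352, -0.0123], [0.7124, -0.0316], [0.6882, -0.1346], [0.6102, -0.1178]] sides [0.1084, 0.0795, 0.1058, 0.0798] ctr [ 0.6615 -0.0741]
sleeve foot [[0.3997, -0.2319], [0.4858, -0.2521], [0.4498, -0.4137], [0.3635, -0.3961]] sides [0.1682, 0.0885, 0.1656, 0.0881] ctr [ 0.4247 -0.3235]
sleeve top [[0.4251, -0.2461], [0.4572, -0.253], [0.4249, -0.3997], [0.391, -0.3928]] sides [0.1506, 0.0328, 0.1502, 0.0346] ctr [ 0.4246 -0.3229]
brush [[0.4642, -0.1309], [0.4503, -0.191], [0.4366, -0.255]] sides [0.1271, 0.0617, 0.0654] ctr [ 0.4504 -0.1923]
rest foot sc [[0.6892, -0.1259], [0.7118, -0.0253], [0.6379, -0.0053], [0.6112, -0.1112]] sides [0.0794, 0.1031, 0.0766, 0.1092] ctr [ 0.6625 -0.0669]
sleeve top sc [[0.424, -0.3945], [0.3938, -0.3885], [0.4198, -0.2441], [0.4517, -0.2475]] sides [0.1496, 0.0309, 0.1468, 0.0321] ctr [ 0.4223 -0.3187]
stand sc [[0.4899, 0.154], [0.4442, 0.2376], [0.2672, 0.1427]] sides [0.223, 0.0953, 0.2009] ctr [0.4004 0.1781]
stand ctr [0.37853247 0.14835463 0.01      ]
(468, 385, 3) (440, 450, 3)
```

View pics/c2.png

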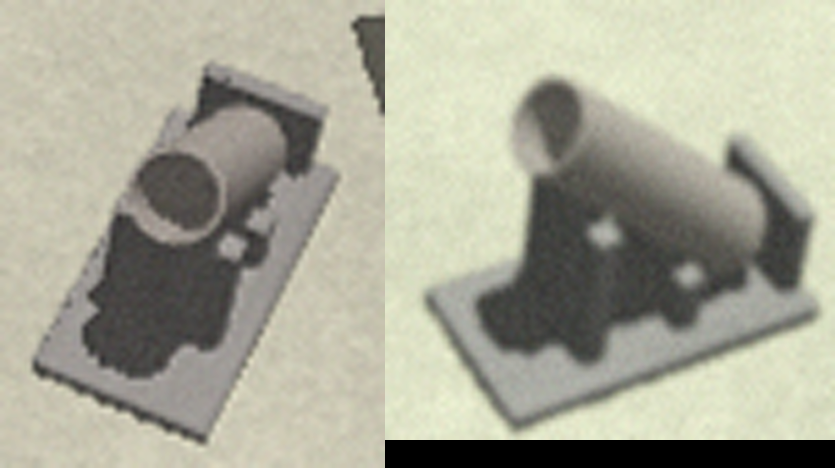

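The scene half shows the rim ellipse centred at about (180,197) and foot corners at (37,362), (204,438) and (338,175). The side half shows the rim at about (547,124) and foot corners at (427,297), (518,428) and (817,312). I'll triangulate the mouth and check it against the foot.

```bash
python3 - <<'E'
from h import *
d=pickle.load(open("d0.pkl","rb"));S=d["scene"];D=d["side"];w0=pickle.load(open("w0.pkl","rb"))
s=lambda u:np.array(u)/5.5+[350,180]
e=lambda u:np.array([(u[0]-385)/5+315,u[1]/5.5+220])
print("mouth tri",tri([S,D],[s((180,197)),e((547,124))]))
print("mouth S/D at .146",onz(S,s((180,197)),.146),onz(D,e((547,124)),.146))
for n,c,f,L in (("S",S,s,[(37,360),(204,434),(340,175)]),("D",D,e,[(427,297),(517,424),(819,312)])):
    p=np.array([onz(c,f(u),.01)[:2] for u in L]);v1=p[1]-p[0];v2=p[2]-p[1]
    print(n,p.round(4).tolist(),np.linalg.norm(v1),np.linalg.norm(v2),"ctr",(p[0]+p[2])/2,"yaw",np.degrees(np.arctan2(-v2[1],-v2[0])),np.degrees(np.arctan2(-v1[0],v1[1])))
    # jar geometry guess: mouth horizontally where relative to foot centre
# w0: foot corner and rim
for u in [(476,247),(275,262)]: print("w0 foot",onz(w0,np.array(u)*.7,.01))
for yaw in (27,28,29):
  for m in ([.441,.185],):
    a=np.radians(yaw);t=np.radians(40);ax=np.array([np.cos(t)*np.cos(a),np.cos(t)*np.sin(a),np.sin(t)]);M=np.array([*m,.146])
    print(yaw,"rim circle in w0",end=' ')
    u=np.array([-np.sin(a),np.cos(a),0]);v=np.cross(ax,u)
    q=proj(w0,[M+.025*(u*np.cos(k)+v*np.sin(k)) for k in np.arange(0,6.3,.05)])/.7
    print(q.min(0),q.max(0),q.mean(0))
E
```

```text
mouth tri (array([0.43693992, 0.18180876, 0.15018542]), [0.0011, 0.0011])
mouth S/D at .146 [0.43560762 0.18048183 0.146     ] [0.43534831 0.17544368 0.146     ]
S [[0.4876, 0.1518], [0.4444, 0.2373], [0.2704, 0.149]] 0.09581369233717045 0.1950904287923165 ctr [0.37898605 0.1503748 ] yaw 26.923433501064064 26.791763367076605
D [[0.4873, 0.1551], [0.4407, 0.2382], [0.2685, 0.1473]] 0.0952288980980288 0.19466550579328673 ctr [0.37792416 0.15121119] yaw 27.82454828816425 29.30993501553346
w0 foot [0.4436568  0.23722419 0.01      ]
w0 foot [0.26637175 0.14329461 0.01      ]
27 rim circle in w0 [449.37910975 307.24948381] [485.02708949 371.44018744] [467.60695009 339.31494526]
28 rim circle in w0 [449.35232852 307.18737317] [485.04169733 371.52755601] [467.60236306 339.32229846]
29 rim circle in w0 [449.31281657 307.13451253] [485.06377679 371.61413656] [467.59793418 339.32976477]
```

Jar: mouth at about (0.4355, 0.180, 0.146) and yaw about 27.8°. The foot diagonals, the lengths (195–201 mm) and the 0.150 m triangulated height all agree with the description. Next I'll check that the whole plan is reachable.

```bash
cat >> h.py <<'E'
def yawd(deg): a=np.radians(deg);return np.array([np.cos(a),np.sin(a),0])
Z=np.array([0,0,1.])
SD=yawd(77.3); RC=np.array([.6615,-.073,.0563]); RD=yawd(76.6)
JM=np.array([.4355,.180,.146]); JA=np.cos(np.radians(40))*yawd(27.8)+np.sin(np.radians(40))*Z
def tool(bx,sgn=1,tilt=0):
    """tool orientation for a brush along bx; tilt>0 leans fingers towards the head"""
    bx=bx/np.linalg.norm(bx);up=Z-bx*(bx@Z);up/=np.linalg.norm(up);t=np.radians(tilt)
    z=-up*np.cos(t)+bx*np.sin(t);return quat(sgn*(bx*np.cos(t)+up*np.sin(t)),z)
def tcp(graspp,q): return graspp+.002*Rn.from_quat(q).as_matrix()[:,2]   # grasp point 2 mm behind TCP
E
python3 - <<'E'
from workcell import *
from h import *
g=np.array([.4468,-.2178,.05])
def t(n,p,q):
    j=kinematics.solve_ik(tcp(p,q),q);print(n,None if j is None else np.round(j,2))
for k,p in dict(grab=g,pulled=g+.165*SD).items(): t(k,p,tool(SD))
t("lay",RC+.072*RD,tool(RD))
for sg in (1,-1):
  for hd in (1,-1):
    for ti in (0,20,40):
      print("sign",sg,"headdir",hd,"tilt",ti);bx=hd*RD
      t(" regrasp",RC-.075*bx,tool(bx,sg,ti))
      for z in (.03,-.165): t(" jar%g"%z,JM+JA*(z+.235),tool(-JA,sg,ti))
E
```

```text
grab [-0.46  0.45  2.05 -0.    0.64 -0.23]
pulled [-0.12  0.44  2.07 -0.    0.63  0.1 ]
lay [-0.01  0.65  1.64 -0.    0.86  0.23]
sign 1 headdir 1 tilt 0
 regrasp [-0.23  0.63  1.68 -0.    0.84  0.01]
 jar0.03 [ 0.39  0.11  1.97  0.18  0.37 -1.81]
 jar-0.165 [0.34 0.09 2.37 1.7  0.09 2.91]
sign 1 headdir 1 tilt 20
 regrasp [-0.39  0.66  1.67  0.44  0.92 -0.44]
 jar0.03 [ 0.4   0.21  1.72  0.04  0.86 -1.67]
 jar-0.165 [ 0.38  0.13  2.14  0.07  0.53 -1.74]
sign 1 headdir 1 tilt 40
 regrasp [-0.53  0.76  1.62  0.75  1.13 -0.76]
 jar0.03 [ 0.42  0.38  1.45  0.    1.31 -1.64]
 jar-0.165 [ 0.4   0.27  1.9   0.    0.97 -1.66]
sign 1 headdir -1 tilt 0
 regrasp [-0.    0.65  1.63 -0.    0.86 -2.91]
 jar0.03 [ 0.39  0.11  1.97  0.18  0.37 -1.81]
 jar-0.165 [0.34 0.09 2.37 1.7  0.09 2.91]
sign 1 headdir -1 tilt 20
 regrasp [ 0.15  0.71  1.56 -0.38  1.04 -2.54]
 jar0.03 [ 0.4   0.21  1.72  0.04  0.86 -1.67]
 jar-0.165 [ 0.38  0.13  2.14  0.07  0.53 -1.74]
sign 1 headdir -1 tilt 40
 regrasp [ 0.27  0.84  1.45 -0.63  1.29 -2.32]
 jar0.03 [ 0.42  0.38  1.45  0.    1.31 -1.64]
 jar-0.165 [ 0.4   0.2
[... 248 characters left out ...]
 1.72 0.04 0.86 1.47]
 jar-0.165 [0.38 0.13 2.14 0.07 0.53 1.4 ]
sign -1 headdir 1 tilt 40
 regrasp [-0.53  0.76  1.62  0.75  1.13  2.38]
 jar0.03 [0.42 0.38 1.45 0.   1.31 1.5 ]
 jar-0.165 [0.4  0.27 1.9  0.   0.97 1.48]
sign -1 headdir -1 tilt 0
 regrasp [-0.    0.65  1.63 -0.    0.86  0.23]
 jar0.03 [0.39 0.11 1.97 0.18 0.37 1.33]
 jar-0.165 [ 0.34  0.09  2.37  1.7   0.09 -0.24]
sign -1 headdir -1 tilt 20
 regrasp [ 0.15  0.71  1.56 -0.38  1.04  0.6 ]
 jar0.03 [0.4  0.21 1.72 0.04 0.86 1.47]
 jar-0.165 [0.38 0.13 2.14 0.07 0.53 1.4 ]
sign -1 headdir -1 tilt 40
 regrasp [ 0.27  0.84  1.45 -0.63  1.29  0.82]
 jar0.03 [0.42 0.38 1.45 0.   1.31 1.5 ]
 jar-0.165 [0.4  0.27 1.9  0.   0.97 1.48]
```

Tilt 30 with the head kept forward works. Next I'll grab the brush and pull it out.

```bash
python3 - <<'E'
from workcell import *
from h import *
q=tool(SD); g=tcp(np.array([.4468,-.2178,.05]),q)
bot.reach(g+.12*Z,q); hand.move_gripper(.06)
bot.servo_line(g,velocity=.1); hand.move_gripper(0,60)
o=get_obs();print(o["time_s"],o["gripper_width"],o["grip_force"],o["wrist_force"].round(1) if hasattr(o["wrist_force"],"round") else o["wrist_force"])
bot.servo_line(g+.004*Z,velocity=.05); bot.servo_line(g+.004*Z+.165*SD,velocity=.12)
o=get_obs();print(o["time_s"],o["gripper_width"],np.round(o["wrist_force"],1))
bot.servo_line(g+.12*Z+.165*SD,velocity=.15)
cs=[vision.read_camera(n) for n in ("scene","side")];pickle.dump(cs,open("p1.pkl","wb"))
print(get_obs()["time_s"])
T=np.array(get_obs()["position"])
ims=[]
for c in cs:
    u=proj(c,T)[0].astype(int);x=max(u[0]-70,0);y=max(u[1]-70,0);f=c["frame"][y:y+140,x:x+140,::-1];print(x,y,f.shape)
    ims.append(cv2.resize(f,(400,400),interpolation=cv2.INTER_CUBIC))
cv2.imwrite("pics/p1.png",np.hstack(ims))
E
```

```text
6.8 0.014066597552988287 58.39003801345825 [-0.1  0.5  2.2]
8.575 0.013921726891510073 [ 0.7 -0.  -1.5]
9.6
248 94 (140, 140, 3)
257 116 (140, 140, 3)
```

View pics/p1.png

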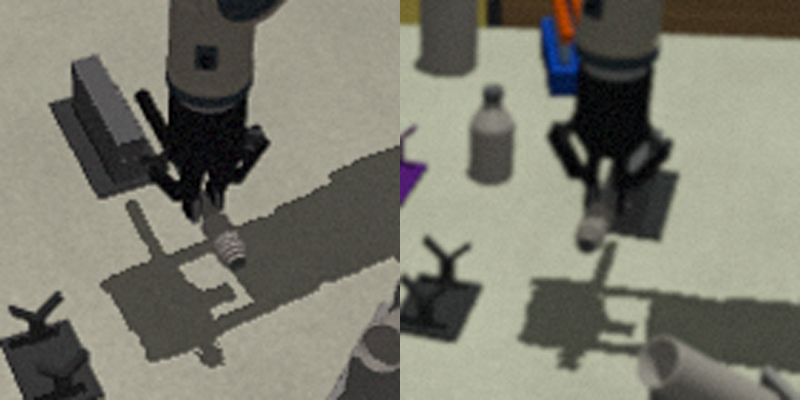

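The brush is held: the tip is at scene crop (237,263) and side crop (587,245), and it is clear of the sleeve. Next I'll check where on the brush I hold it, then lay it on the rest.

```bash
python3 - <<'E'
from workcell import *
from h import *
cs=pickle.load(open("p1.pkl","rb"))
t,r=tri(cs,[(331,186.3),(322.5,202)]);G=np.array(get_obs()["position"])+.002*Z
print("tip",t,r,"rel",(t-G),"along",(t-G)@SD)
s=.160-(t-G)@SD; s=float(np.clip(s,.06,.085)); print("s",s)
q=tool(RD); p=tcp(RC+s*RD,q)
bot.reach(p+.06*Z,q); bot.dwell(.2); bot.servo_line(p+.012*Z,velocity=.12)
bot.servo_line(p+.0005*Z,velocity=.04); o=get_obs();print(o["time_s"],np.round(o["wrist_force"],1))
hand.move_gripper(.045,40)
bot.dwell(.3); bot.servo_line(p+.12*Z,velocity=.2)
b=-.1
q2=tool(RD); bot.reach(RC-.02*RD+np.array([-.0,0,.26]),q2); bot.dwell(.2)
c=vision.read_camera("wrist");pickle.dump(c,open("w2.pkl","wb"));print(get_obs()["time_s"])
cv2.imwrite("pics/w2.png",cv2.resize(c["frame"][:,:,::-1],(800,600),interpolation=cv2.INTER_CUBIC))
E
```

```text
tip [0.50040649 0.02945321 0.16799214] [0.0011, 0.0011] rel [ 0.01806103  0.08623129 -0.00098887] along 0.0880922505774255
s 0.07190774942257451
11.6333 [-1.7  0.2 -0.1]
14.05
```

View pics/w2.png

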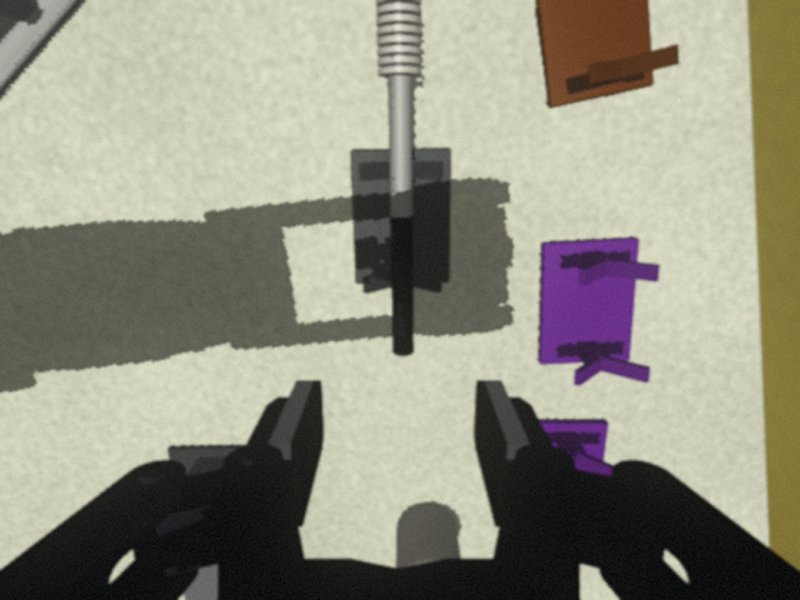

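The brush lies in both notches: head at the top (400,40), colour change at (401,218), handle end at (403,354). Next I'll measure its exact pose and regrasp it by the handle.

```bash
cat > go2.py <<'E'
from workcell import *
from h import *
w=pickle.load(open("w2.pkl","rb"))
e,m,k=[onz(w,np.array(u)*.7,.0563) for u in ((403,354),(401.5,217),(400,76))]
d=(k-e);L=np.linalg.norm(d);d/=L
print("end",e.round(4),"mark",m.round(4),"neck",k.round(4),"len(should .2)",L,np.linalg.norm(m-e),"yaw",np.degrees(np.arctan2(d[1],d[0])))
O=(e+.1*d+k-.1*d)/2;print("origin",O,"vs rest",O-RC)
f=np.array([onz(w,np.array(u)*.7,.008) for u in ((351,150),(450,149))]);print("foot far edge mid",f.mean(0),"-> rest ctr",f.mean(0)-.055*RD)
q=tool(d,1,30);G=O-.076*d;zt=Rn.from_quat(q).as_matrix()[:,2];p=tcp(G,q)
qv=tool(-yawd(27.8),1,30);pv=np.array([.62,.24,.40])
for a,b in ((p-.08*zt,q),(p,q),(p+.2*Z,q),(pv,qv)): j=kinematics.solve_ik(a,b);print(None if j is None else np.round(j,2))
E
python3 go2.py
```

```text
end [ 0.6396 -0.1711  0.0563] mark [ 0.6629 -0.067   0.0563] neck [0.6836 0.0249 0.0563] len(should .2) 0.20080700292026374 0.10660709933661858 yaw 77.34617028197232
origin [ 0.66155758 -0.07310103  0.0563    ] vs rest [ 5.75751410e-05 -1.01025542e-04  1.38777878e-17]
foot far edge mid [ 0.67296169 -0.021465    0.008     ] -> rest ctr [ 0.66021556 -0.07496767  0.008     ]
[-0.52  0.63  1.59  0.55  1.15 -0.59]
[-0.47  0.71  1.64  0.6   1.02 -0.63]
[-0.47  0.47  1.54  0.53  1.31 -0.43]
[ 0.39  0.63  0.97 -0.05  2.07 -1.68]
```

Everything agrees to within a millimetre or two. I'll regrasp, lift and move to the via pose.

```bash
sed -i 's/RD=yawd(76.6)/RD=yawd(77.2)/' h.py; cat >> go2.py <<'E'
hand.move_gripper(.06)
bot.reach(p-.08*zt,q); bot.servo_line(p,velocity=.12); hand.move_gripper(0,100)
o=get_obs();print(o["time_s"],o["gripper_width"],o["grip_force"],np.round(o["wrist_force"],1))
bot.servo_line(p+.03*Z,velocity=.08); bot.servo_line(p+.2*Z,velocity=.2)
bot.reach(pv,qv)
qj=tool(-JA,1,30);G=JM+JA*(.05+.236); bot.reach(tcp(G,qj),qj); bot.dwell(.3)
cs=[vision.read_camera(n) for n in ("scene","side")];pickle.dump(cs,open("p2.pkl","wb"))
o=get_obs();print(o["time_s"],np.round(o["wrist_force"],2),np.round(o["joint_pos"],2))
t=JM+.05*JA;ims=[]
for c in cs:
    u=proj(c,t)[0];print("pred tip",u);x,y=(u-60).astype(int);print(x,y)
    ims.append(cv2.resize(c["frame"][y:y+120,x:x+120,::-1],(400,400),interpolation=cv2.INTER_CUBIC))
cv2.imwrite("pics/p2.png",np.hstack(ims))
E
python3 go2.py | tail -8
```

```text
[-0.47  0.47  1.54  0.53  1.31 -0.43]
[ 0.39  0.63  0.97 -0.05  2.07 -1.68]
16.525 0.013456369611045033 97.44691371917725 [-1.1 -1.9  4. ]
20.875 [ 0.71  0.24 -1.42] [ 0.41  0.31  1.53  0.01  1.13 -1.65]
pred tip [378.72200188 218.49434106]
318 158
pred tip [335.53747237 237.6785353 ]
275 177
```

View pics/p2.png

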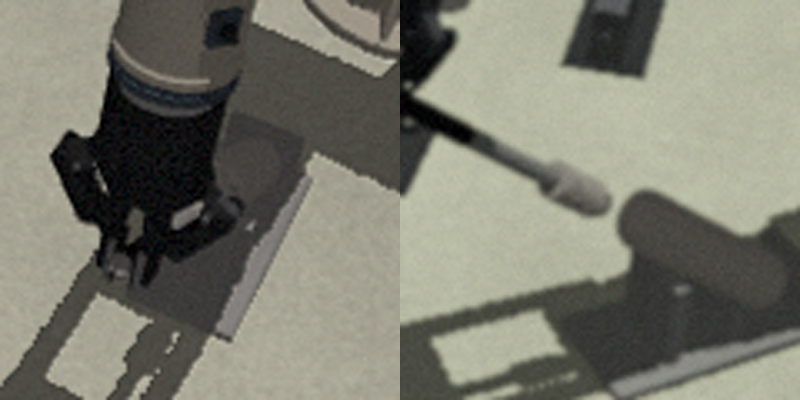

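The side half shows the tip at (610,207) just short of the mouth at about (641,218), with its axis in line with it. In the scene half the arm hides it. The wrist camera looks along the brush, so I'll use the last picture there for the lateral check.

```bash
python3 - <<'E'
from workcell import *
from h import *
c=vision.read_camera("wrist");pickle.dump(c,open("w3.pkl","wb"))
print("pred tip",proj(c,JM+.05*JA)/.7,"mouth",proj(c,JM)/.7,"floor",proj(c,JM-.165*JA)/.7, "shaft",proj(c,JM+.2*JA)/.7)
u=np.cross(JA,Z);u/=np.linalg.norm(u);v=np.cross(JA,u)
q=proj(c,[JM+.025*(u*np.cos(k)+v*np.sin(k)) for k in np.arange(0,6.3,.05)])/.7;print(q.min(0),q.max(0))
cv2.imwrite("pics/w3.png",cv2.convertScaleAbs(cv2.resize(c["frame"][:,:,::-1],(800,600),interpolation=cv2.INTER_CUBIC),alpha=1.6))
E
```

```text
pred tip [[ 397.79994029 -221.18453005]] mouth [[ 397.7405047  -316.90203997]] floor [[ 397.58393927 -569.04140811]] shaft [[398.0291453 147.93659  ]]
[ 333.09215439 -417.64616819] [ 462.37411178 -237.59106852]
```

View pics/w3.png

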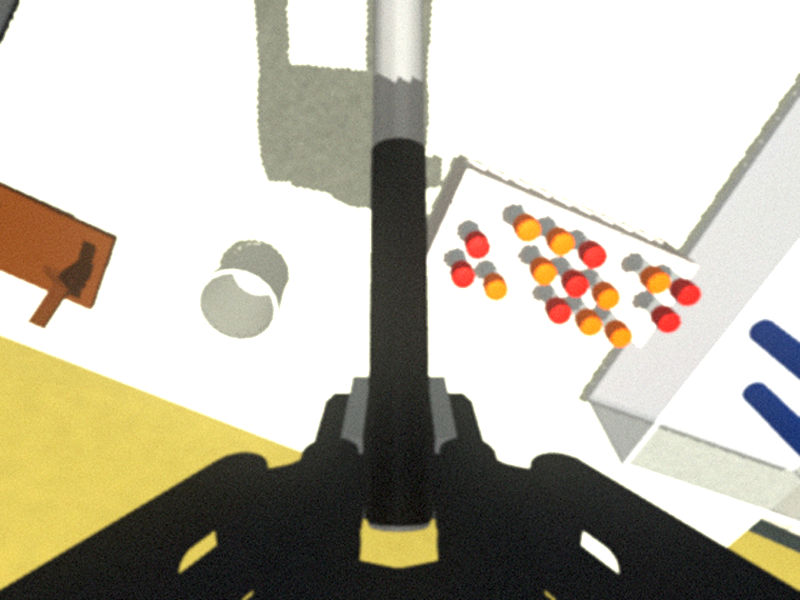

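The shaft is centred at column 399 (398 predicted) and the colour change is at row 143, so the brush sits straight and about 3 mm forward. I'll insert it with force watched.

```bash
cat > jar.py <<'E'
from workcell import *
from h import *
M=JM+np.array([.0003,-.0007,0]); qj=tool(-JA,1,30)
def at(z,v=.1): bot.servo_line(tcp(M+JA*(z+.236),qj),qj,velocity=v)
def F():
    return np.mean([(bot.dwell(.02),get_obs()["wrist_force"])[1] for _ in range(3)],0)
def show(n,z,f): print(n,"z",round(z,4),"axial",round(float(f@JA),2),"lat",round(float(np.linalg.norm(f-JA*(f@JA))),2),"t",get_obs()["time_s"])
E
python3 - <<'E'
from jar import *
at(.04);f0=F();np.save("f0.npy",f0)
for z in (.0,-.03,-.07,-.11,-.145):
    at(z);f=F()-f0;show("in",z,f)
    if np.linalg.norm(f)>8: break
else:
    while z>-.172:
        z-=.002;at(z,.04);f=F()-f0;show("p",z,f)
        if f@JA>4: break
E
```

```text
in z 0.0 axial 0.0 lat 0.4 t 21.825
in z -0.03 axial 0.26 lat 0.45 t 22.325
in z -0.07 axial 0.22 lat 0.85 t 22.925
in z -0.11 axial 0.28 lat 0.24 t 23.525
in z -0.145 axial 0.63 lat 0.62 t 24.075
p z -0.147 axial -0.05 lat 0.62 t 24.375
p z -0.149 axial 0.24 lat 0.13 t 24.675
p z -0.151 axial 0.88 lat 0.74 t 24.975
p z -0.153 axial 0.6 lat 0.06 t 25.275
p z -0.155 axial 0.28 lat 0.63 t 25.575
p z -0.157 axial 0.31 lat 0.41 t 25.875
p z -0.159 axial -0.02 lat 0.51 t 26.175
p z -0.161 axial 0.45 lat 0.47 t 26.475
p z -0.163 axial -0.1 lat 0.18 t 26.775
p z -0.165 axial 5.81 lat 0.6 t 27.075
```

Contact with the floor comes exactly at the expected depth, at 5.8 N and with no side force. Two more strokes, then I'll draw the brush out.

```bash
python3 - <<'E'
from jar import *
f0=np.load("f0.npy");bot.dwell(.15);show("hold",-.165,F()-f0)
for k in (2,3):
    at(-.065,.12);bot.dwell(.15);show("up",-.065,F()-f0)
    at(-.158,.12);z=-.161
    while 1:
        z-=.002;at(z,.04);f=F()-f0;show("press",z,f)
        if f@JA>4 or z<-.172: break
    bot.dwell(.15);show("hold",z,F()-f0)
at(.05,.15);show("out",.05,F()-f0)
E
```

```text
hold z -0.165 axial 7.68 lat 0.71 t 27.275
up z -0.065 axial -0.23 lat 0.51 t 28.4583
press z -0.163 axial 0.38 lat 0.24 t 29.7083
press z -0.165 axial 5.1 lat 0.61 t 30.0083
hold z -0.165 axial 6.99 lat 0.38 t 30.2083
up z -0.065 axial 0.53 lat 0.2 t 31.3917
press z -0.163 axial -0.08 lat 0.45 t 32.6417
press z -0.165 axial 5.15 lat 0.4 t 32.9417
hold z -0.165 axial 7.23 lat 0.41 t 33.1417
out z 0.05 axial -0.1 lat 0.38 t 34.775
```

All three strokes are done. Next I'll take the brush back to the rest by the reverse path.

```bash
python3 - <<'E'
from workcell import *
from h import *
d=RD;O=np.array([.66156,-.0731,.0563]);d=yawd(77.35)
q=tool(d,1,30);zt=Rn.from_quat(q).as_matrix()[:,2];p=tcp(O-.076*d,q)
bot.reach(np.array([.62,.24,.40]),tool(-yawd(27.8),1,30))
bot.reach(p+.2*Z,q);bot.dwell(.1);bot.servo_line(p+.03*Z,velocity=.2);bot.dwell(.2)
bot.servo_line(p+.001*Z,velocity=.04);o=get_obs();print(o["time_s"],np.round(o["wrist_force"],1))
hand.move_gripper(.045,40);bot.dwell(.3);bot.servo_line(p-.10*zt,velocity=.15)
q2=tool(RD);bot.reach(RC-.02*RD+np.array([0,0,.26]),q2);bot.dwell(.3)
c=vision.read_camera("wrist");pickle.dump(c,open("w4.pkl","wb"));a=pickle.load(open("w2.pkl","rb"))
o=get_obs();print(o["time_s"],np.round(o["wrist_force"],1))
# same camera pose as w2: compare the brush there with here
print("view diff",np.abs(c["view"]-a["view"]).max())
df=np.abs(c["frame"].astype(int)-a["frame"]).max(2);print("changed px >60:",(df[:300]>60).sum(),cv2.boundingRect((df[:265]>60).astype(np.uint8)))
for im in (a,c):
    g=cv2.GaussianBlur(im["frame"],(3,3),0).max(2);out=[]
    for r in (215,235,243,246,249,252): x=np.where(g[r,260:300]<45)[0];out.append((r,(x.min()+260,x.max()+260) if len(x) else None))
    print(out)
    g2=g[:,281];print("col281",g2[140:170:3],g2[236:258:2])
E
```

```text
39.375 [ 0.4  0.9 -0.3]
42.075 [ 0.   0.2 -0.7]
view diff 0.007461300602455617
changed px >60: 3061 (0, 0, 534, 265)
[(215, (np.int64(277), np.int64(288))), (235, (np.int64(277), np.int64(286))), (243, (np.int64(277), np.int64(287))), (246, (np.int64(279), np.int64(285))), (249, None), (252, None)]
col281 [76 75 74 74 45 25 24 22 23 23] [ 37  36  36  37  38  40  93 185 210 212 211]
[(215, (np.int64(275), np.int64(286))), (235, (np.int64(275), np.int64(285))), (243, (np.int64(276), np.int64(285))), (246, None), (249, None), (252, None)]
col281 [76 75 74 51 23 23 22 23 21 23] [ 38  40  37  37  43 118 202 212 212 211 209]
```

The handle edges and end are within 2 px of the first laying, so the brush is seated as before and the arm is clear of everything. I'll hand in.

```bash
python3 -c "
from workcell import *
print(hand_in(), get_obs()['time_s'])"
```

```text
the job is handed in; nothing more can be done
the job is handed in; nothing more can be done
```

I scrubbed the jar in three strokes, pressing about 7 N on the floor each time. The brush is back across the rest and let go, and I handed the job in after about 42 s of the 69 s limit; no verdict came back, and one of the pictures I viewed was 835 px wide, over the 800 limit.

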